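# Load the outgoing tray with the sealed parcels

### The job

Gather the three sealed parcels on the mail-room counter (tube, square carton and long carton) into the blue tray, each standing upright and fully down in the pocket of its own shape. Each has an opened, empty twin of the same size standing about: leave those standing where they are.

Things in the scene. Friction and masses are not known exactly. Their poses are not given: they have to be found in the camera images.
- tube_center (a point): Sealed postal tube standing upright: plain brown cardboard cylinder, 56 mm diameter (57 mm at the lid), 90 mm tall, closed on top by a flat white plastic lid with a grey centre. Rigid, 0.1 to 0.21 kg. Point: its centre, 45 mm above its foot; z up along its axis. Stands on the counter.
- square_carton_center (a point): Sealed square carton: plain brown cardboard box, 60 x 60 mm and 70 mm tall, flat closed top with a pale paper tape strip across it along x. Rigid, 0.11 to 0.22 kg. Point: its centre, 35 mm above its foot; z up, x and y square to its sides.
- long_carton_center (a point): Sealed long carton: plain brown cardboard box, 105 mm (its x) by 50 mm (its y) and 70 mm tall, flat closed top with a pale paper tape strip along x. Rigid, 0.14 to 0.28 kg. Point: its centre, 35 mm above its foot; z up.
- open_tube_center (a point): Opened empty tube, does not belong: same brown cardboard cylinder as the sealed tube (56 mm diameter, 90 mm tall, standing) but without a lid, so that from above one looks into it (3 mm wall). Light (60 g). Point: its centre, 45 mm above its foot; z up.
- open_square_carton_center (a point): Opened empty square carton, does not belong: same brown cardboard, 60 x 60 mm and 70 mm tall, but with no top and no tape, so that from above one looks into it (3 mm wall). Light (60 g). Point: its centre, 35 mm above its foot; z up.
- open_long_carton_center (a point): Opened empty long carton, does not belong: same brown cardboard, 105 mm (its x) by 50 mm (its y), 70 mm tall, but with no top and no tape, so that from above one looks into it (3 mm wall). Light (70 g). Point: its centre, 35 mm above its foot; z up.
- round_pocket (a point): Round pocket, 76 mm diameter, 13 mm deep, grey floor, for the tube, in a fixed white insert 146 mm (x) by 107 mm (y), its flat top 22 mm above the counter. Point: centre of the pocket floor, 9 mm above the counter; x across the tray, y along it, z up. The three inserts stand side by side, 108 mm apart along y, in random order.
- square_pocket (a point): Square pocket, 80 x 80 mm, 13 mm deep, grey floor, sides along x and y, for the square carton, in a white insert like the others. Point: centre of the pocket floor, 9 mm above the counter; x across the tray, y along it, z up. The fixed blue tray round the inserts is 164 x 344 mm, its rim also 22 mm above the counter.
- long_pocket (a point): Long pocket, 124 mm (its x, across the tray) by 70 mm (its y), 13 mm deep, grey floor, for the long carton, in a white insert like the others. Point: centre of the pocket floor, 9 mm above the counter; x across the tray, y along it, z up. 
There are look-alikes about, which are no part of the job. What is shaped like the part that bears long_carton_center but purple is not meant.

How it is judged:
At the end, for the whole second after the job is handed in: Each sealed parcel stands in the pocket of its own shape: centre within 16 mm of the pocket's centre horizontally, foot on the pocket floor (within 5 mm), tilted less than 0.1 rad, and at rest (under 20 mm/s); every opened twin is within 15 mm of where it started (horizontal distance between tube_center and round_pocket below 0.016 m and z of tube_center in the frame of round_pocket between 0.04 and 0.05 m and angle between each of tube_center, square_carton_center, long_carton_center's own z axis and vertical below 0.1 rad and linear speed of each of tube, square_carton, long_carton below 0.02 m/s and horizontal distance between square_carton_center and square_pocket below 0.016 m and z of square_carton_center in the frame of square_pocket between 0.03 and 0.04 m and horizontal distance between long_carton_center and long_pocket below 0.016 m and z of long_carton_center in the frame of long_pocket between 0.03 and 0.04 m and distance of each of open_tube_center, open_square_carton_center, open_long_carton_center from where it was at the start of the episode below 0.015 m); the robot touches nothing.
It fails at once if the opened tube is moved by more than 20 mm (distance of open_tube_center from where it was at the start of the episode above 0.02 m).
It fails at once if the opened square carton is moved by more than 20 mm (distance of open_square_carton_center from where it was at the start of the episode above 0.02 m).
It fails at once if the opened long carton is moved by more than 20 mm (distance of open_long_carton_center from where it was at the start of the episode above 0.02 m).
It also fails if it takes over 88 s, if anything falls off the work surface, if the arm or the gripper's body presses on something with over 40 N, if the wrist force passes 120 N, or if a joint passes its speed limit or range.

### The arm

A 7-joint arm with a two-finger parallel gripper is mounted at the origin on the work surface. World frame = base frame: x ahead of the robot, y to its left, z up, the work surface at z = 0. Lengths are in m, angles in rad, forces in N, time in s.
With the tool pointing down it reaches from about 0.4 to 0.85 m from the base axis. Payload 6.9 kg.
Tool frame: the origin (TCP) lies midway between the tips of the shut fingers; the grasp point (between the pads) lies 19 mm behind it; z points along the fingers, y is the line along which they close (so a half turn about z gives the same grasp; the last joint's range is limited). The gripper opens to 85 mm and grips with 20 to 120 N. Pads are 22 mm wide; open, the fingers measure 114 mm over their backs; the gripper's body (76 mm by 85 mm) begins 54 mm behind the grasp point. The pads swing forward as they close: fully open they stand 13 mm farther back than shut.
Start: joints at [-1.121, 0.507, -0.238, 1.5, 0.126, 1.149, -0.155], TCP at [0.211, 0.588, 0.231] pointing down, gripper open.
Joint ranges: [-3.08, 3.08], [-0.24, 2.05], [-1.43, 1.35], [0, 2.5], [-1.52, 4.66], [0.17, 1.96], [-2.89, 2.89]. Speed limits (rad/s): [2.39, 2.39, 3.14, 3.14, 3.14, 3.14, 3.14].

### API

Orientations are given as a rotation vector (axis times angle).
In Python, from cell import * gives the robot as it stands. The module is installed in compiled form; this text tells all that it offers.
- The arm moves only by the tool servo_tool, never from a script. Its arguments are lists of equal length, an entry for each row: "jaw": the opening, from 0 (shut) to 1 (fully open); "offset": the shift along the tool's x, y, z in cm, a list of three; "spin": the turn about the tool's z in rad. In form: {"jaw": [jaw, ...], "offset": [[x, y, z], ...], "spin": [spin, ...]}. A call has 1 to 8 rows; each row is the pose to reach, as a shift and turn from the pose commanded when the call began, along the tool's axes at that moment; what a row does not reach only later rows make up. A row lasts 1/10 s, in which the tool goes at most 50 mm and 8.59 degrees, less where a joint would pass 70% of its speed; a pose out of reach is approached as far as the arm can. A call with a gripper value outside its range is refused whole. The fingers move at their own pace and stop on an object; the grip force is fixed at half the most. Time passes only in rows, so rows that repeat a pose let the fingers close. It gives the time, the measured TCP pose, the force, the opening and the grip force at its end, in the units of the state.
- observe(): the state, without advancing time (a new reading comes with each control period).
- capture(name): name is "side" or "top"; returns a dict with "pixels" (420x560x3 uint8, red, green, blue), "mtx" (3x3 intrinsics, pixels), "k1" (the pictures are not rectified: a ray, as slopes to the right and down, at radius r is drawn at 1 + k1 r^2 times it, then the intrinsics apply), "rvec" (rotation vector, rad) and "tvec" (3), from world to camera coordinates, as OpenCV has them. Camera axes: x right, y down, z forward; pixel columns grow to the right and rows downward; lengths in m; the calibration is good to about 2 mm. A picture is of the moment at which its call begins. There is no depth.
- hand_in(): hands the job in; it is judged then, once.
The state is a dict: "t": time; "q": joint angles; "qd": joint speeds; "effort": joint torques, N m; "tcp_pos": TCP position; "tool_rot": TCP orientation; "ft_force": force on the tool from outside, world axes, zero at the start; "moment": the same for the moment, N m; "gripper_width": finger opening in m; "gripper_force": force on a finger pad.
Only numpy, scipy, OpenCV 4.12 (cv2) and the standard library are available. Lean on these libraries where they do the work, as an engineer would, in place of code of your own. Each camera call takes 0.05 s, during which the arm holds its last target. There are 200 camera calls.

## Working session

There is one attempt and no reset: what is moved stays moved. The work goes in short steps, Python scripts to look and compute and a tool call to move; the robot and the scene stay as the last step left them, time stands still between calls to the robot, and variables do not carry over. Pictures are saved under pics/ and viewed, at most 14 in all, crops included, and the job is handed in when it is done.

Besides the shell and the picture viewer there is one more tool, called after "Request:" as a command line: name --pt "numbers of a row" for each row, then --argument value for the rest. servo_tool: Moves the arm, as the interface text tells. Its arguments: {"type":"object","properties":{"jaw":{"type":"array","items":{"type":"number"}},"offset":{"type":"array","items":{"type":"array","items":{"type":"number"}}},"spin":{"type":"array","items":{"type":"number"}}},"required":["jaw","offset","spin"]}

```bash
mkdir -p pics; cat > h.py <<'E'
from cell import *
import numpy as np, cv2
from scipy.spatial.transform import Rotation as R
def cam(n):
    c=capture(n); np.savez(n+'.npz',**c); return c
def ld(n): return np.load(n+'.npz')
def ray(c,u,v):
    K=c['mtx'];x=(u-K[0,2])/K[0,0];y=(v-K[1,2])/K[1,1]
    rd=np.hypot(x,y);r=rd
    for _ in range(30): r=rd/(1+float(c['k1'])*r*r)
    s=r/rd if rd>0 else 1
    M=R.from_rotvec(np.ravel(c['rvec'])).as_matrix();t=np.ravel(c['tvec'])
    return -M.T@t, M.T@np.array([x*s,y*s,1])
def atz(c,u,v,z):
    o,d=ray(c,u,v); return o+d*(z-o[2])/d[2]
def tri(c1,p1,c2,p2):
    o1,d1=ray(c1,*p1);o2,d2=ray(c2,*p2)
    s=np.linalg.lstsq(np.c_[d1,-d2],o2-o1,rcond=None)[0]
    a=o1+d1*s[0];b=o2+d2*s[1]; return (a+b)/2,np.linalg.norm(a-b)
def proj(c,P):
    M=R.from_rotvec(np.ravel(c['rvec'])).as_matrix();p=M@np.array(P)+np.ravel(c['tvec'])
    x,y=p[:2]/p[2];k=1+float(c['k1'])*(x*x+y*y);K=c['mtx']
    return K[0,0]*x*k+K[0,2],K[1,1]*y*k+K[1,2]
E
python3 - <<'E'
from h import *
for n in('top','side'):
    c=cam(n); cv2.imwrite(f'pics/{n}0.png',cv2.resize(c['pixels'][:,:,::-1],(800,600),interpolation=cv2.INTER_CUBIC))
    print(n,c['mtx'].tolist(),c['k1'],ray(c,280,210))
s=observe();print(s['t'],s['tcp_pos'],s['tool_rot'],R.from_rotvec(s['tool_rot']).as_matrix().round(3),s['gripper_width'])
E
```

```text
top [[504.15434412348054, 0.0, 278.4491633633987], [0.0, 504.15434412348054, 209.53268208505722], [0.0, 0.0, 1.0]] 0.04251728747640491 (array([ 0.40533997, -0.00623011,  1.53746047]), array([ 0.05688535, -0.0126928 , -0.9983052 ]))
side [[453.8096782406426, 0.0, 274.5489870019184], [0.0, 453.8096782406426, 212.2483869449889], [0.0, 0.0, 1.0]] 0.030060775854932716 (array([-0.01436709, -0.83645763,  0.82371439]), array([ 0.44019937,  0.66074287, -0.60812186]))
0.1 [0.21059586 0.58798517 0.23052238] [-5.37343188e-01 -3.09504880e+00  2.44848508e-03] [[-0.941  0.337 -0.001]
 [ 0.337  0.941 -0.001]
 [-0.    -0.002 -1.   ]] 0.08526230158602721
```

View pics/top0.png

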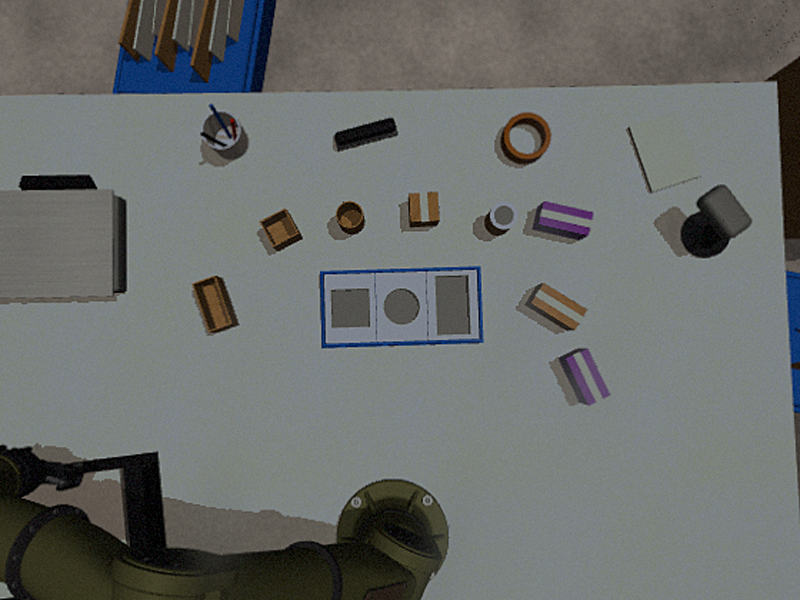

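View pics/side0.png

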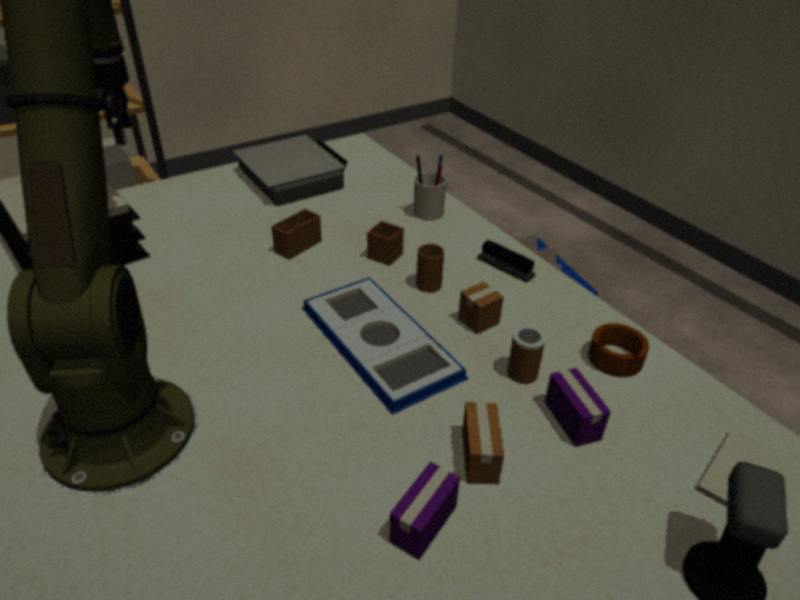

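In the top view (800x600), these could be taken for the targets:
- **Tubes:** white lid at (500,218) is the sealed one; the one at (350,217) is open.
- **Square cartons:** taped at (424,210) is the sealed one; the one at (281,230) is open.
- **Long cartons:** brown and taped at (556,307) is the sealed one. The one at (215,305) is open, and the purple look-alikes are at (563,220) and (583,377).
- **Pockets:** square (350,308), round (402,306), long (453,305).

Next I'll check close crops.

```bash
python3 - <<'E'
from h import *
def crop(n,x0,y0,w,h,f,o):
    im=ld(n)['pixels'][y0:y0+h,x0:x0+w,::-1]
    im=cv2.resize(im,None,fx=f,fy=f,interpolation=cv2.INTER_CUBIC)
    im=cv2.convertScaleAbs(im,alpha=1.5)
    for i in range(0,w,20): cv2.putText(im,str(x0+i),(int((i+.5)*f),10),0,.35,(255,255,0),1);cv2.line(im,(int((i+.5)*f),12),(int((i+.5)*f),20),(255,255,0),1)
    for j in range(0,h,20): cv2.putText(im,str(y0+j),(0,int((j+.5)*f)),0,.35,(0,255,255),1);cv2.line(im,(25,int((j+.5)*f)),(32,int((j+.5)*f)),(0,255,255),1)
    cv2.imwrite(o,im)
crop('top',220,125,200,125,4,'pics/topc.png')
crop('side',205,185,230,160,3.4,'pics/sidec.png')
E
```

```text
(no output)
```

View pics/topc.png

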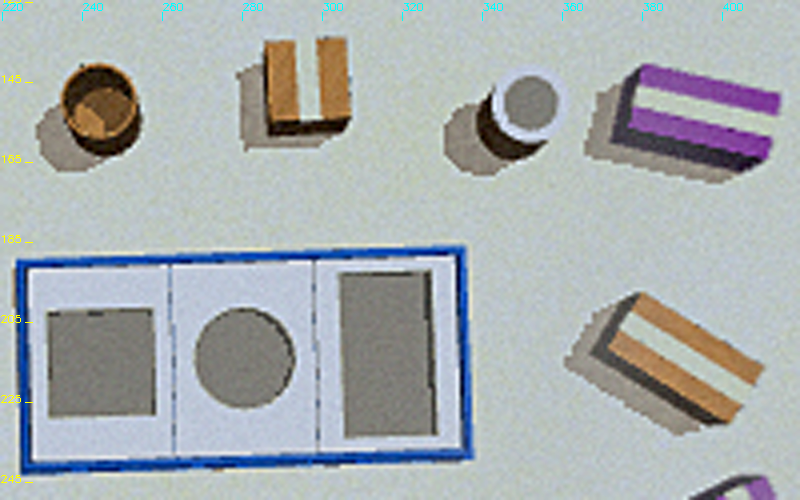

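View pics/sidec.png

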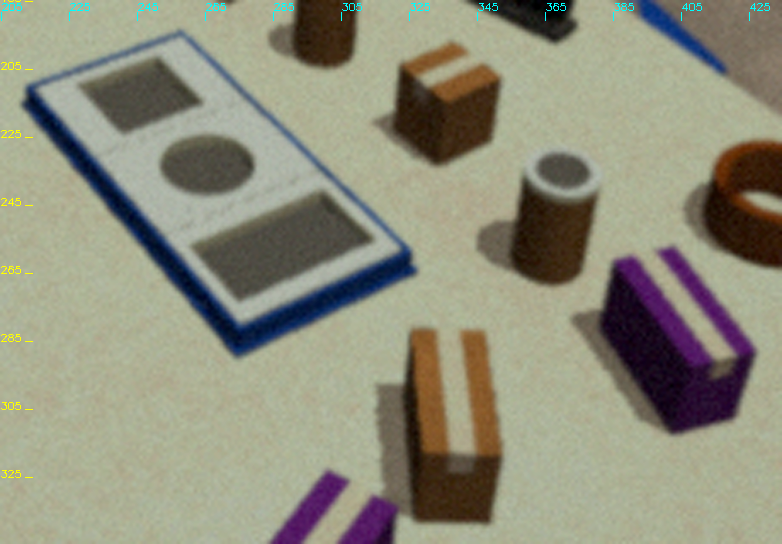

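```bash
python3 - <<'E'
from h import *
t,s=ld('top'),ld('side')
T={'sq':[(266,41),(346,37),(350,117),(267,123)],'lg':[(641,293),(765,367),(733,423),(610,347)],'tube':[(526,104)],
'psq':[(47,310),(153,307),(156,414),(49,418)],'plg':[(339,272),(431,270),(438,435),(344,438)],'prd':[(245,357)],'tray':[(17,262),(465,247),(474,459),(24,474)]}
S={'sq':[(452,42),(500,76),(441,100),(400,66)],'lg':[(487,331),(500,455),(423,452),(411,328)],'tube':[(563,174)],
'psq':[(158,57),(203,101),(125,132),(80,85)],'plg':[(324,190),(375,239),(240,300),(191,245)],'prd':[(207,165)],'tray':[(180,32),(412,252),(238,328),(25,88)]}
Z=dict(sq=.07,lg=.07,tube=.09,psq=.022,plg=.022,prd=.022,tray=.022)
for k in T:
    a=[(220+x/4-.5,125+y/4-.5) for x,y in T[k]];b=[(205+x/3.4-.5,185+y/3.4-.5) for x,y in S[k]]
    P=[tri(t,p,s,q) for p,q in zip(a,b)]
    Q=np.array([p for p,_ in P]);F=np.array([atz(t,*p,Z[k]) for p in a]);G=np.array([atz(s,*p,Z[k]) for p in b])
    print(k,'tri',Q.mean(0).round(4),'gap',round(max(g for _,g in P),4),'top',F.mean(0).round(4)[:2],'side',G.mean(0).round(4)[:2])
    if len(F)==4:
      for W in(F,G):
        e=np.roll(W,-1,0)-W; print('  len',np.linalg.norm(e,axis=1).round(3),'ang',np.degrees(np.arctan2(e[:,1],e[:,0])).round(1))
E
```

```text
sq tri [ 0.6809 -0.0767  0.0667] gap 0.0039 top [ 0.6809 -0.077 ] side [ 0.6771 -0.0798]
  len [0.059 0.059 0.061 0.061] ang [ -88.3 -178.5   93.    -0.6]
  len [0.058 0.061 0.053 0.058] ang [ -86.  -179.6   90.8    4.6]
lg tri [ 0.4707 -0.3493  0.067 ] gap 0.003 top [ 0.4709 -0.3488] side [ 0.4685 -0.3511]
  len [0.104 0.047 0.104 0.046] ang [-122.4  148.5   56.8  -31.5]
  len [0.104 0.047 0.104 0.051] ang [-125.1  146.    56.8  -34.2]
tube tri [ 0.6583 -0.2359  0.0822] gap 0.0024 top [ 0.656  -0.2339] side [ 0.6523 -0.2427]
psq tri [0.479  0.0808 0.0191] gap 0.003 top [0.4787 0.0806] side [0.4773 0.0773]
  len [0.08  0.081 0.08  0.081] ang [-8.960e+01 -1.795e+02  9.090e+01  1.000e-01]
  len [0.074 0.076 0.075 0.077] ang [ -88.8 -178.1   91.7    0.6]
plg tri [ 0.481  -0.1355  0.0187] gap 0.002 top [ 0.4807 -0.1352] side [ 0.4791 -0.1386]
  len [0.069 0.124 0.071 0.125] ang [ -90.  -179.1   90.6    0.3]
  len [0.066 0.122 0.068 0.122] ang [-8.900e+01 -1.793e+02  9.070e+01 -1.000e-01]
prd tri [ 0.4799 -0.0272  0.0171] gap 0.0016 top [ 0.4803 -0.0275] side [ 0.4762 -0.0317]
tray tri [ 0.4781 -0.0273  0.0195] gap 0.0023 top [ 0.478  -0.0276] side [ 0.4763 -0.0302]
  len [0.338 0.16  0.338 0.159] ang [ -89.3 -179.2   90.7    1. ]
  len [0.335 0.153 0.33  0.155] ang [-89.1 179.4  91.2   1.2]
```

The sealed parcels check out: sizes are right and heights are within about 3–8 mm of the text. All the points are within reach. I'll start with the square carton, closing along x.

```bash
cat >> h.py <<'E'
def go(x,y,z,yawdeg):
    s=observe();M=R.from_rotvec(s['tool_rot']).as_matrix()
    cur=np.arctan2(M[1,1],M[0,1]);d=np.radians(yawdeg)-cur;d=(d+np.pi)%(2*np.pi)-np.pi
    print('offset cm',(M.T@(np.array([x,y,z])-s['tcp_pos'])*100).round(2),'spin',round(-d,3),'| t',s['t'],'tcp',s['tcp_pos'].round(4),'yaw',round(np.degrees(cur),1),'w',s['gripper_width'],'q7',round(s['q'][6],2),'f',np.round(s['ft_force'],1))
E
python3 -c "from h import *;go(.6795,-.078,.2,1.5)"
```

```text
offset cm [-66.59 -46.89   3.13] spin 1.201 | t 0.1 tcp [0.2106 0.588  0.2305] yaw 70.3 w 0.08526230158602721 q7 -0.15 f [-0.3  0.7 -0.9]
```

Request:
servo_tool --jaw '[1, 1, 1, 1, 1, 1, 1, 1]' --pt "-30 -21 1" --pt "-30 -21 1" --pt "-30 -21 1" --pt "-30 -21 1" --pt "-30 -21 1" --pt "-30 -21 1" --pt "-30 -21 1" --pt "-30 -21 1" --spin '[0.6, 0.6, 0.6, 0.6, 0.6, 0.6, 0.6, 0.6]'

```text
t: 0.9
tcp_pos: [0.4253, 0.2839, 0.221]
tool_rot: [1.437, 2.791, -0.004]
ft_force: [0.5, 0.5, -0.3]
gripper_width: 0.0854
gripper_force: 0.0
```

```bash
python3 -c "from h import *;go(.6795,-.078,.2,1.5)"
```

```text
offset cm [-44.22  -0.33   2.23] spin 0.594 | t 0.9 tcp [0.4253 0.2839 0.221 ] yaw 35.5 w 0.08544060829631013 q7 -0.03 f [ 0.5  0.5 -0.3]
```

Request:
servo_tool --jaw '[1, 1, 1, 1, 1, 1, 1, 1]' --pt "-44.2 -0.3 2.2" --pt "-44.2 -0.3 2.2" --pt "-44.2 -0.3 2.2" --pt "-44.2 -0.3 2.2" --pt "-44.2 -0.3 2.2" --pt "-44.2 -0.3 2.2" --pt "-44.2 -0.3 2.2" --pt "-44.2 -0.3 2.2" --spin '[0.594, 0.594, 0.594, 0.594, 0.594, 0.594, 0.594, 0.594]'

```text
t: 1.7
tcp_pos: [0.6553, -0.0372, 0.2009]
tool_rot: [-2.184, -2.258, 0.0]
ft_force: [1.5, 0.9, 0.5]
gripper_width: 0.0853
gripper_force: 0.0
```

```bash
python3 -c "from h import *;go(.6795,-.078,.12,1.5)"
```

```text
offset cm [-4.16  2.29  8.09] spin 0.007 | t 1.7 tcp [ 0.6553 -0.0372  0.2009] yaw 1.9 w 0.08534859684246766 q7 0.15 f [1.5 0.9 0.5]
```

Request:
servo_tool --jaw '[1, 1, 1, 1, 1, 1]' --pt "-4.16 2.29 8" --pt "-4.16 2.29 8" --pt "-4.16 2.29 8" --pt "-4.16 2.29 8" --pt "-4.16 2.29 8" --pt "-4.16 2.29 8" --spin '[0.007, 0.007, 0.007, 0.007, 0.007, 0.007]'

```text
t: 2.3
tcp_pos: [0.6796, -0.0749, 0.1236]
tool_rot: [2.189, 2.251, 0.004]
ft_force: [0.3, -0.1, 0.8]
gripper_width: 0.0857
gripper_force: 0.0
```

```bash
python3 - <<'E'
from h import *
go(.6795,-.078,.022,1.5)
c=cam('top');s=cam('side')
a=cv2.resize(c['pixels'][120:180,250:350,::-1],None,fx=4,fy=4,interpolation=2)
b=cv2.resize(s['pixels'][150:250,290:390,::-1],None,fx=4,fy=4,interpolation=2)
a=cv2.copyMakeBorder(a,0,160,0,0,0)
cv2.imwrite('pics/m1.png',cv2.convertScaleAbs(np.hstack([a,b]),alpha=1.6))
E
```

```text
offset cm [-0.31 -0.05 10.16] spin 0.002 | t 2.3 tcp [ 0.6796 -0.0749  0.1236] yaw 1.6 w 0.08573078690192382 q7 0.21 f [ 0.3 -0.1  0.8]
```

View pics/m1.png

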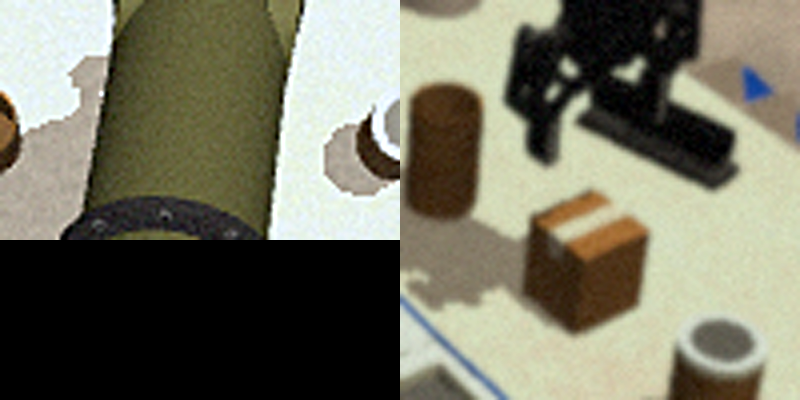

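The side view shows the fingers straddling the carton along x, at crop (545,160) and (650,115). The carton top is at (590,220), so I'll descend.

Request:
servo_tool --jaw '[1, 1, 1, 1, 1, 1, 1]' --pt "0 0 0" --pt "0 0 3" --pt "0 0 6" --pt "0 0 9" --pt "0 0 9.8" --pt "0 0 9.8" --pt "0 0 9.8" --spin '[0, 0, 0, 0, 0, 0, 0]'

```text
t: 3.1
tcp_pos: [0.6797, -0.0765, 0.0249]
tool_rot: [2.191, 2.249, 0.002]
ft_force: [0.7, 0.9, 0.9]
gripper_width: 0.0857
gripper_force: 0.0
```

```bash
python3 -c "from h import *;go(.6795,-.078,.022,1.5)"
```

```text
offset cm [-0.15 -0.03  0.29] spin -0.0 | t 3.1 tcp [ 0.6797 -0.0765  0.0249] yaw 1.5 w 0.08567310016491751 q7 0.23 f [0.7 0.9 0.9]
```

Request:
servo_tool --jaw '[0, 0, 0, 0, 0, 0, 0, 0]' --pt "0 0 0" --pt "0 0 0" --pt "0 0 0" --pt "0 0 0" --pt "0 0 0" --pt "0 0 0" --pt "0 0 0" --pt "0 0 0" --spin '[0, 0, 0, 0, 0, 0, 0, 0]'

```text
t: 3.9
tcp_pos: [0.68, -0.0765, 0.0253]
tool_rot: [2.191, 2.248, 0.003]
ft_force: [-0.1, -0.6, 7.1]
gripper_width: 0.0592
gripper_force: 65.2
```

Request:
servo_tool --jaw '[0, 0, 0, 0, 0, 0, 0, 0]' --pt "0 0 0" --pt "0 0 0" --pt "0 0 -2" --pt "0 0 -4" --pt "0 0 -7" --pt "0 0 -7" --pt "0 0 -7" --pt "0 0 -7" --spin '[0, 0, 0, 0, 0, 0, 0, 0]'

```text
t: 4.7
tcp_pos: [0.678, -0.0762, 0.0925]
tool_rot: [-2.191, -2.249, 0.001]
ft_force: [0.4, 0.2, -2.5]
gripper_width: 0.0591
gripper_force: 64.9
```

```bash
python3 -c "from h import *;go(.4785,.0795,.095,0.5)"
```

```text
offset cm [ 16.08 -19.54  -0.21] spin 0.017 | t 4.7 tcp [ 0.678  -0.0762  0.0925] yaw 1.5 w 0.05907604075060701 q7 0.22 f [ 0.4  0.2 -2.5]
```

Request:
servo_tool --jaw '[0, 0, 0, 0, 0, 0, 0, 0]' --pt "4 -5 0" --pt "8 -9.8 0" --pt "12 -14.6 0" --pt "14.5 -17.6 0" --pt "16.2 -19.5 0" --pt "16.2 -19.5 0" --pt "16.2 -19.5 0" --pt "16.2 -19.5 0" --spin '[0.017, 0.017, 0.017, 0.017, 0.017, 0.017, 0.017, 0.017]'

```text
t: 5.5
tcp_pos: [0.4806, 0.0799, 0.0932]
tool_rot: [2.211, 2.23, -0.0]
ft_force: [0.7, 0.0, -1.6]
gripper_width: 0.0596
gripper_force: 65.6
```

```bash
python3 -c "from h import *;go(.4785,.0805,.035,0.5)"
```

```text
offset cm [ 0.07 -0.21  5.82] spin -0.0 | t 5.5 tcp [0.4806 0.0799 0.0932] yaw 0.5 w 0.059612300190560456 q7 -0.05 f [ 0.7  0.  -1.6]
```

Request:
servo_tool --jaw '[0, 0, 0, 0, 0, 0, 0, 0]' --pt "0 -0.1 1.5" --pt "0 -0.2 3" --pt "0 -0.2 4.5" --pt "0 -0.2 5.2" --pt "0 -0.2 5.6" --pt "0 -0.2 5.9" --pt "0 -0.2 5.9" --pt "0 -0.2 5.9" --spin '[0, 0, 0, 0, 0, 0, 0, 0]'

```text
t: 6.3
tcp_pos: [0.4781, 0.0804, 0.0347]
tool_rot: [2.211, 2.231, 0.001]
ft_force: [0.3, -0.4, -1.1]
gripper_width: 0.0597
gripper_force: 65.4
```

```bash
python3 -c "from h import *;go(.4785,.0805,.035,0.5)"
```

```text
offset cm [ 0.01  0.04 -0.03] spin 0.0 | t 6.3 tcp [0.4781 0.0804 0.0347] yaw 0.5 w 0.05970078228746062 q7 -0.03 f [ 0.3 -0.4 -1.1]
```

Request:
servo_tool --jaw '[0, 0, 0]' --pt "0 0 0.1" --pt "0 0 0.15" --pt "0 0 0.15" --spin '[0, 0, 0]'

```text
t: 6.6
tcp_pos: [0.4781, 0.0806, 0.0342]
tool_rot: [2.211, 2.231, 0.002]
ft_force: [-3.9, -0.1, 12.4]
gripper_width: 0.0595
gripper_force: 66.8
```

Request:
servo_tool --jaw '[1, 1, 1, 1, 1, 1, 1, 1]' --pt "0 0 0" --pt "0 0 0" --pt "0 0 0" --pt "0 0 0" --pt "0 0 0" --pt "0 0 -3" --pt "0 0 -8" --pt "0 0 -13" --spin '[0, 0, 0, 0, 0, 0, 0, 0]'

```text
t: 7.4
tcp_pos: [0.4769, 0.0803, 0.1639]
tool_rot: [-2.211, -2.23, 0.003]
ft_force: [1.6, 0.7, 0.2]
gripper_width: 0.0859
gripper_force: 0.0
```

```bash
python3 -c "from h import *;go(.656,-.236,.17,0)"
```

```text
offset cm [-31.78  17.63  -0.63] spin 0.009 | t 7.4 tcp [0.4769 0.0803 0.1639] yaw 0.5 w 0.08585645656368486 q7 -0.09 f [1.6 0.7 0.2]
```

Request:
servo_tool --jaw '[1, 1, 1, 1, 1, 1, 1, 1]' --pt "-31.8 17.6 -0.6" --pt "-31.8 17.6 -0.6" --pt "-31.8 17.6 -0.6" --pt "-31.8 17.6 -0.6" --pt "-31.8 17.6 -0.6" --pt "-31.8 17.6 -0.6" --pt "-31.8 17.6 -0.6" --pt "-31.8 17.6 -0.6" --spin '[0, 0, 0, 0, 0, 0, 0, 0]'

```text
t: 8.2
tcp_pos: [0.6568, -0.2428, 0.1681]
tool_rot: [2.216, 2.223, -0.005]
ft_force: [0.5, -1.1, 0.1]
gripper_width: 0.0857
gripper_force: 0.0
```

Request:
servo_tool --jaw '[1, 1, 1]' --pt "0 0 0" --pt "0 0 0" --pt "0 0 0" --spin '[0, 0, 0]'

```text
t: 8.5
tcp_pos: [0.6563, -0.2339, 0.1688]
tool_rot: [-2.208, -2.232, -0.001]
ft_force: [0.0, -0.9, 0.6]
gripper_width: 0.0855
gripper_force: 0.0
```

```bash
python3 -c "
from h import *
go(.656,-.236,.038,0)
s=cam('side');cv2.imwrite('pics/m2.png',cv2.convertScaleAbs(cv2.resize(s['pixels'][130:330,200:460,::-1],None,fx=3,fy=3,interpolation=2),alpha=1.6))"
```

```text
offset cm [-0.23 -0.03 13.08] spin 0.011 | t 8.5 tcp [ 0.6563 -0.2339  0.1688] yaw 0.6 w 0.08545192590177877 q7 0.45 f [ 0.  -0.9  0.6]
```

View pics/m2.png

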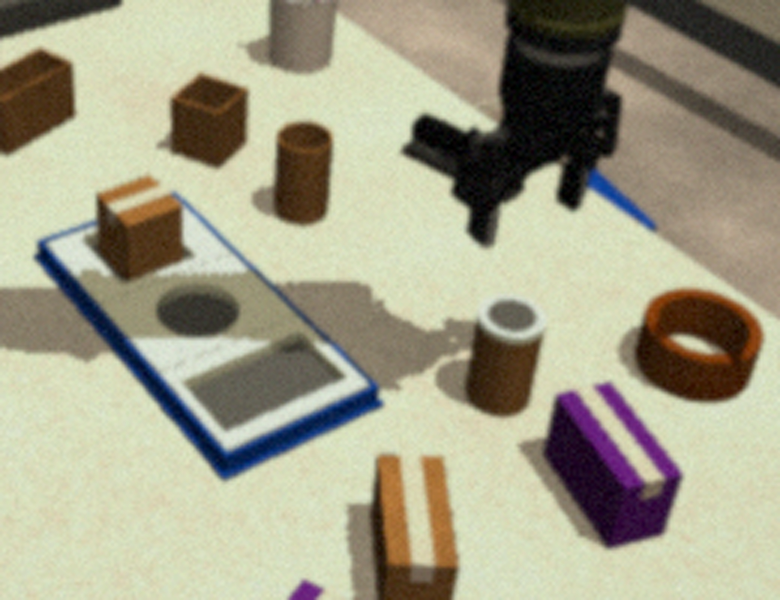

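The square carton (crop (140,225)) stands down in its pocket. The gripper's tips at (485,240) and (572,205) straddle the tube, whose lid is at (511,318). I'll descend.

Request:
servo_tool --jaw '[1, 1, 1, 1, 1, 1, 1, 1]' --pt "-0.3 -0.1 2" --pt "-0.3 -0.1 5" --pt "-0.3 -0.1 8" --pt "-0.3 -0.1 11" --pt "-0.3 -0.1 12.8" --pt "-0.3 -0.1 12.8" --pt "-0.3 -0.1 12.8" --pt "-0.3 -0.1 12.8" --spin '[0, 0, 0, 0, 0, 0, 0, 0]'

```text
t: 9.35
tcp_pos: [0.6565, -0.2389, 0.0428]
tool_rot: [2.209, 2.23, 0.002]
ft_force: [-0.1, -0.6, 0.5]
gripper_width: 0.0854
gripper_force: 0.0
```

Request:
servo_tool --jaw '[0, 0, 0, 0, 0, 0, 0, 0]' --pt "0 0 0" --pt "0 0 0" --pt "0 0 0" --pt "0 0 0" --pt "0 0 0" --pt "0 0 0" --pt "0 0 0" --pt "0 0 0" --spin '[0, 0, 0, 0, 0, 0, 0, 0]'

```text
t: 10.15
tcp_pos: [0.656, -0.2392, 0.0422]
tool_rot: [2.211, 2.23, 0.001]
ft_force: [-1.2, 0.8, 6.4]
gripper_width: 0.0547
gripper_force: 63.1
```

Request:
servo_tool --jaw '[0, 0, 0, 0, 0, 0, 0, 0]' --pt "0 0 0" --pt "0 0 -1" --pt "0 0 -3" --pt "0 0 -5" --pt "0 0 -7" --pt "0 0 -7" --pt "0 0 -7" --pt "0 0 -7" --spin '[0, 0, 0, 0, 0, 0, 0, 0]'

```text
t: 10.95
tcp_pos: [0.6548, -0.2386, 0.1098]
tool_rot: [-2.21, -2.23, 0.001]
ft_force: [0.4, 0.4, -0.7]
gripper_width: 0.0549
gripper_force: 63.5
```

```bash
python3 -c "
from h import *
go(.4795,-.0275,.11,0)"
```

```text
offset cm [ 21.26 -17.34   0.03] spin 0.009 | t 10.95 tcp [ 0.6548 -0.2386  0.1098] yaw 0.5 w 0.054936434706839996 q7 0.46 f [ 0.4  0.4 -0.7]
```

Request:
servo_tool --jaw '[0, 0, 0, 0, 0, 0, 0, 0]' --pt "3.8 -3 0" --pt "7.6 -6.2 0" --pt "11.4 -9.3 0" --pt "15.2 -12.4 0" --pt "18.5 -15 0" --pt "21.2 -17.3 0" --pt "21.2 -17.3 0" --pt "21.2 -17.3 0" --spin '[0, 0, 0, 0, 0, 0, 0, 0]'

```text
t: 11.75
tcp_pos: [0.4802, -0.0278, 0.1106]
tool_rot: [-2.209, -2.233, 0.001]
ft_force: [0.9, -0.4, -1.8]
gripper_width: 0.0546
gripper_force: 63.9
```

Request:
servo_tool --jaw '[0, 0, 0, 0, 0, 0, 0, 0]' --pt "0 0 0" --pt "0 0 1" --pt "0 0 2.5" --pt "0 0 4" --pt "0 0 4.7" --pt "0 0 5.2" --pt "0 0 5.2" --pt "0 0 5.2" --spin '[0, 0, 0, 0, 0, 0, 0, 0]'

```text
t: 12.55
tcp_pos: [0.4809, -0.0287, 0.0591]
tool_rot: [2.212, 2.231, 0.0]
ft_force: [0.1, -0.0, -0.6]
gripper_width: 0.0547
gripper_force: 63.9
```

```bash
python3 -c "
from h import *
go(.4795,-.0275,.0512,0)"
```

```text
offset cm [ 0.12 -0.14  0.79] spin 0.009 | t 12.55 tcp [ 0.4809 -0.0287  0.0591] yaw 0.5 w 0.05471635994202469 q7 0.22 f [ 0.1 -0.  -0.6]
```

Request:
servo_tool --jaw '[0, 0, 0, 0, 0, 0]' --pt "-0.1 -0.1 0.3" --pt "-0.1 -0.1 0.6" --pt "-0.1 -0.1 0.75" --pt "-0.1 -0.1 0.85" --pt "-0.1 -0.1 0.85" --pt "-0.1 -0.1 0.85" --spin '[0, 0, 0, 0, 0, 0]'

```text
t: 13.15
tcp_pos: [0.4796, -0.0294, 0.0511]
tool_rot: [2.211, 2.231, 0.001]
ft_force: [-2.1, 0.2, 10.2]
gripper_width: 0.0548
gripper_force: 64.7
```

Request:
servo_tool --jaw '[1, 1, 1, 1, 1, 1, 1, 1]' --pt "0 0 0" --pt "0 0 0" --pt "0 0 0" --pt "0 0 0" --pt "0 0 0" --pt "0 0 -3" --pt "0 0 -8" --pt "0 0 -13" --spin '[0, 0, 0, 0, 0, 0, 0, 0]'

```text
t: 13.95
tcp_pos: [0.4789, -0.0296, 0.1815]
tool_rot: [-2.211, -2.23, 0.003]
ft_force: [2.1, 0.1, -0.5]
gripper_width: 0.0856
gripper_force: 0.0
```

```bash
python3 -c "
from h import *
go(.470,-.3495,.15,-33)"
```

```text
offset cm [-31.98  -1.16   3.16] spin 0.585 | t 13.95 tcp [ 0.4789 -0.0296  0.1815] yaw 0.5 w 0.08563907620023184 q7 0.16 f [ 2.1  0.1 -0.5]
```

Request:
servo_tool --jaw '[1, 1, 1, 1, 1, 1, 1, 1]' --pt "-4 0 0" --pt "-9 -0.2 1" --pt "-14 -0.5 2" --pt "-19 -0.7 3.1" --pt "-24 -0.9 3.1" --pt "-29 -1.1 3.1" --pt "-32 -1.2 3.1" --pt "-32 -1.2 3.1" --spin '[0.1, 0.2, 0.3, 0.4, 0.5, 0.585, 0.585, 0.585]'

```text
t: 14.75
tcp_pos: [0.4685, -0.3557, 0.1493]
tool_rot: [2.763, 1.488, -0.004]
ft_force: [-0.0, 0.5, 0.3]
gripper_width: 0.0856
gripper_force: 0.0
```

Request:
servo_tool --jaw '[1, 1, 1]' --pt "0 0 0" --pt "0 0 0" --pt "0 0 0" --spin '[0, 0, 0]'

```text
t: 15.05
tcp_pos: [0.4711, -0.3478, 0.1494]
tool_rot: [-2.758, -1.502, -0.001]
ft_force: [0.1, -0.1, -0.3]
gripper_width: 0.0856
gripper_force: 0.0
```

```bash
python3 -c "
from h import *
go(.470,-.3495,.024,-33)
s=cam('side');cv2.imwrite('pics/m3.png',cv2.convertScaleAbs(cv2.resize(s['pixels'][150:380,200:460,::-1],None,fx=2.6,fy=2.6,interpolation=2),alpha=1.6))"
```

```text
offset cm [-2.100e-01  1.000e-02  1.254e+01] spin 0.002 | t 15.05 tcp [ 0.4711 -0.3478  0.1494] yaw -32.9 w 0.08556151740013361 q7 0.29 f [ 0.1 -0.1 -0.3]
```

View pics/m3.png

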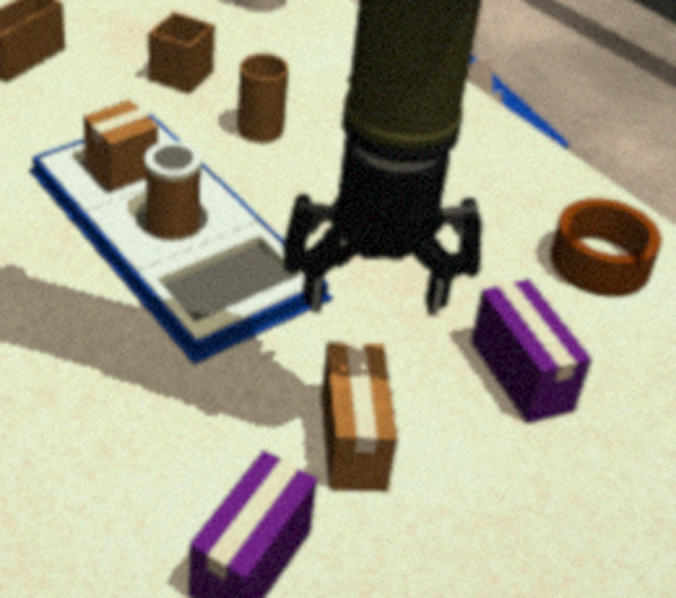

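The tube (crop (173,190)) stands in the round pocket. The finger tips at (315,305) and (437,308) straddle the brown taped carton at (358,395), clear of both purple ones. I'll descend and grip.

Request:
servo_tool --jaw '[1, 1, 1, 1, 1, 1, 1, 1]' --pt "-0.1 0 2" --pt "-0.1 0 5" --pt "-0.1 0 8" --pt "-0.1 0 11" --pt "-0.1 0 12.4" --pt "-0.1 0 12.4" --pt "-0.1 0 12.4" --pt "-0.1 0 12.4" --spin '[0, 0, 0, 0, 0, 0, 0, 0]'

```text
t: 15.9
tcp_pos: [0.4708, -0.3511, 0.0269]
tool_rot: [2.759, 1.498, 0.002]
ft_force: [0.1, 0.1, 1.0]
gripper_width: 0.0854
gripper_force: 0.0
```

Request:
servo_tool --jaw '[0, 0, 0, 0, 0, 0, 0, 0]' --pt "0 0 0" --pt "0 0 0" --pt "0 0 0" --pt "0 0 0" --pt "0 0 0" --pt "0 0 0" --pt "0 0 0" --pt "0 0 0" --spin '[0, 0, 0, 0, 0, 0, 0, 0]'

```text
t: 16.7
tcp_pos: [0.4702, -0.3506, 0.0263]
tool_rot: [2.76, 1.498, 0.001]
ft_force: [-1.0, 0.8, 6.8]
gripper_width: 0.0492
gripper_force: 63.3
```

Request:
servo_tool --jaw '[0, 0, 0, 0, 0, 0, 0, 0]' --pt "0 0 0" --pt "0 0 -1" --pt "0 0 -3" --pt "0 0 -5" --pt "0 0 -8" --pt "0 0 -8" --pt "0 0 -8" --pt "0 0 -8" --spin '[0, 0, 0, 0, 0, 0, 0, 0]'

```text
t: 17.5
tcp_pos: [0.4695, -0.3497, 0.1046]
tool_rot: [-2.759, -1.498, 0.001]
ft_force: [0.4, 0.2, -2.4]
gripper_width: 0.0493
gripper_force: 62.7
```

```bash
python3 -c "
from h import *
go(.480,-.136,.105,-89.5)"
```

```text
offset cm [ 1.850e+01 -1.076e+01 -1.000e-02] spin 0.986 | t 17.5 tcp [ 0.4695 -0.3497  0.1046] yaw -33.0 w 0.04933522220707799 q7 0.32 f [ 0.4  0.2 -2.4]
```

Request:
servo_tool --jaw '[0, 0, 0, 0, 0, 0, 0, 0]' --pt "1.2 -0.7 0" --pt "2.4 -1.4 0" --pt "4 -2.3 0" --pt "6 -3.5 0" --pt "8 -4.7 0" --pt "10 -5.8 0" --pt "12 -7 0" --pt "14 -8.1 0" --spin '[0.13, 0.26, 0.39, 0.52, 0.65, 0.78, 0.91, 0.986]'

```text
t: 18.3
tcp_pos: [0.4775, -0.1875, 0.1043]
tool_rot: [-3.141, -0.006, 0.004]
ft_force: [0.9, 1.2, -2.0]
gripper_width: 0.0494
gripper_force: 62.5
```

Request:
servo_tool --jaw '[0, 0, 0]' --pt "0 0 0" --pt "0 0 0" --pt "0 0 0" --spin '[0, 0, 0]'

```text
t: 18.6
tcp_pos: [0.478, -0.1897, 0.1051]
tool_rot: [3.141, 0.014, -0.001]
ft_force: [0.0, 0.3, -2.6]
gripper_width: 0.0497
gripper_force: 62.7
```

```bash
python3 -c "
from h import *
go(.480,-.136,.105,-89.5)"
```

```text
offset cm [ 0.25 -5.37  0.01] spin 0.0 | t 18.6 tcp [ 0.478  -0.1897  0.1051] yaw -89.5 w 0.049732650279304506 q7 -0.67 f [ 0.   0.3 -2.6]
```

Request:
servo_tool --jaw '[0, 0, 0, 0, 0]' --pt "0.1 -2 0" --pt "0.2 -4 0" --pt "0.25 -5.3 0" --pt "0.25 -5.3 0" --pt "0.25 -5.3 0" --spin '[0, 0, 0, 0, 0]'

```text
t: 19.1
tcp_pos: [0.4804, -0.1368, 0.1055]
tool_rot: [3.141, 0.014, 0.001]
ft_force: [0.1, -1.4, -2.9]
gripper_width: 0.0494
gripper_force: 63.0
```

```bash
python3 -c "
from h import *
go(.480,-.136,.036,-89.5)
s=cam('side');cv2.imwrite('pics/m4.png',cv2.convertScaleAbs(cv2.resize(s['pixels'][150:310,200:400,::-1],None,fx=3.5,fy=3.5,interpolation=2),alpha=1.6))"
```

```text
offset cm [-0.04 -0.08  6.95] spin 0.0 | t 19.1 tcp [ 0.4804 -0.1368  0.1055] yaw -89.5 w 0.049362956374392926 q7 -0.76 f [ 0.1 -1.4 -2.9]
```

View pics/m4.png

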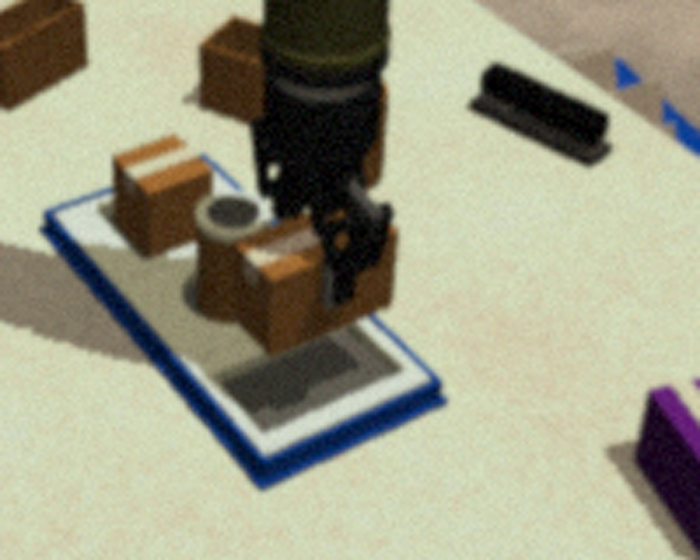

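The long carton (crop (315,280)) hangs level above its pocket at (310,370), lined up along x. I'll lower it.

Request:
servo_tool --jaw '[0, 0, 0, 0, 0, 0, 0, 0]' --pt "0 0 1" --pt "0 0 2.5" --pt "0 0 4" --pt "0 0 5.3" --pt "0 0 6.2" --pt "0 0 6.6" --pt "0 0 6.8" --pt "0 0 6.8" --spin '[0, 0, 0, 0, 0, 0, 0, 0]'

```text
t: 19.95
tcp_pos: [0.4804, -0.1361, 0.0375]
tool_rot: [3.141, 0.013, 0.0]
ft_force: [-0.2, -0.3, -2.7]
gripper_width: 0.0496
gripper_force: 63.0
```

Request:
servo_tool --jaw '[0, 0, 0, 0]' --pt "0 0 0.1" --pt "0 0 0.2" --pt "0 0 0.2" --pt "0 0 0.2" --spin '[0, 0, 0, 0]'

```text
t: 20.35
tcp_pos: [0.4804, -0.1358, 0.0356]
tool_rot: [3.142, 0.014, 0.0]
ft_force: [0.5, -0.2, -2.6]
gripper_width: 0.0495
gripper_force: 63.0
```

Request:
servo_tool --jaw '[0, 0, 0]' --pt "0 0 0.1" --pt "0 0 0.15" --pt "0 0 0.15" --spin '[0, 0, 0]'

```text
t: 20.65
tcp_pos: [0.4805, -0.1359, 0.0352]
tool_rot: [-3.141, -0.014, -0.002]
ft_force: [-4.4, 3.1, 15.5]
gripper_width: 0.0495
gripper_force: 65.0
```

It's on the floor of the pocket, so I'll release and rise.

Request:
servo_tool --jaw '[1, 1, 1, 1, 1, 1, 1, 1]' --pt "0 0 0" --pt "0 0 0" --pt "0 0 0" --pt "0 0 0" --pt "0 0 0" --pt "0 0 -3" --pt "0 0 -8" --pt "0 0 -13" --spin '[0, 0, 0, 0, 0, 0, 0, 0]'

```text
t: 21.45
tcp_pos: [0.4795, -0.136, 0.1649]
tool_rot: [3.141, 0.013, -0.004]
ft_force: [1.5, 1.2, 1.2]
gripper_width: 0.0856
gripper_force: 0.0
```

Request:
servo_tool --jaw '[1, 1, 1, 1, 1, 1, 1, 1]' --pt "0 5 -2" --pt "0 10 -2" --pt "0 15 -2" --pt "0 20 -2" --pt "0 25 -2" --pt "0 25 -2" --pt "0 25 -2" --pt "0 25 -2" --spin '[0, 0, 0, 0, 0, 0, 0, 0]'

```text
t: 22.25
tcp_pos: [0.4827, -0.3846, 0.1834]
tool_rot: [-3.14, -0.015, 0.001]
ft_force: [-0.2, 0.4, -0.1]
gripper_width: 0.0853
gripper_force: 0.0
```

```bash
python3 -c "
from h import *
s=cam('side');c=cam('top')
f=lambda i:cv2.convertScaleAbs(i[:,:,::-1],alpha=1.6)
a=f(c['pixels'][130:260,130:330]);b=f(s['pixels'][130:290,180:380])
a=cv2.copyMakeBorder(a,0,30,0,0,0)
cv2.imwrite('pics/m5.png',cv2.resize(np.hstack([a,b]),None,fx=2,fy=2,interpolation=2))"
```

```text
(no output)
```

View pics/m5.png

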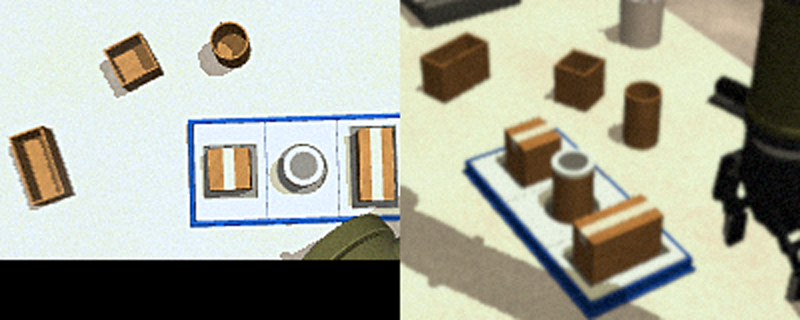

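All three parcels stand down in their own pockets: square (229,170), tube (303,167), long (376,163). The opened twins are untouched. A quick numeric check first, then I'll hand in.

```bash
python3 -c "
from h import *
c=ld('top')
for p,z in(((244,214),.079),((281,213),.099),((317.5,211),.079)): print(atz(c,*p,z).round(3))
print(hand_in())"
```

```text
[0.479 0.08  0.079]
[ 0.479 -0.027  0.099]
[ 0.483 -0.133  0.079]
the job is handed in; nothing more can be done
None
```

The tube, square carton and long carton each stand upright in their own pockets (about 4 mm or less off centre in the last picture), the opened twins were left untouched, and the job was handed in at about 22 s; the hand-in call gave no verdict.

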